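# Gather the toothed parts of a wooden clock into the sorting tray

## Task

Pack the wooden clock's toothed parts into the sorting tray: the three gears and the toothed rack, each flat on the floor of the compartment cut to its size (big gear in the widest one, middle gear in the next, small gear in the third, rack in the narrow end slot), hubs and teeth upward. Set them down rather than dropping them, and leave the tray where it is and the smooth wheels and smooth bar, which belong to another job, where they lie.

Things in the scene. Friction and masses are not known exactly. Their poses are not given: they have to be found in the camera images.
- gear_large: Dark wooden clock gear, 80 mm across its 16 coarse teeth, open between four spokes. Round hub 24 mm in diameter stands up from its centre; hub top 40 mm above the underside; the wheel itself is 14 mm thick. Origin: centre of the underside; z up through the hub. Stands loose on its flat underside, hub up. About 70 g.
- gear_medium: Dark wooden clock gear, 60 mm across its 12 coarse teeth, open between four spokes. Round hub 24 mm in diameter stands up from its centre; hub top 40 mm above the underside; the wheel itself is 14 mm thick. Origin: centre of the underside; z up through the hub. Stands loose on its flat underside, hub up. About 50 g.
- gear_small: Dark wooden clock gear, 44 mm across its 8 coarse teeth, with no openings. Round hub 24 mm in diameter stands up from its centre; hub top 40 mm above the underside; the wheel itself is 14 mm thick. Origin: centre of the underside; z up through the hub. Stands loose on its flat underside, hub up. About 30 g.
- rack: Dark wooden toothed rack: straight bar 92 mm long (its x), 24 mm wide (its y), 32 mm high to the tips of the six coarse teeth across its top (teeth 10 mm high, gaps open upward; the long sides are flat). Origin: centre of the underside; z up. Lies teeth up; either end may go first. About 50 g.
- wheel_medium: Look-alike, to be left: smooth solid dark wooden wheel, 60 mm in diameter, with an even round rim, no teeth, no openings. Round hub 24 mm in diameter stands up from its centre; hub top 40 mm above the underside; the wheel itself is 14 mm thick. Origin: centre of the underside; z up through the hub. Stands loose on its flat underside, hub up.
- wheel_small: Look-alike, to be left: smooth solid dark wooden wheel, 44 mm in diameter, with an even round rim, no teeth, no openings. Round hub 24 mm in diameter stands up from its centre; hub top 40 mm above the underside; the wheel itself is 14 mm thick. Origin: centre of the underside; z up through the hub. Stands loose on its flat underside, hub up.
- bar: Look-alike, to be left: plain smooth dark wooden bar 92 x 24 x 32 mm (its x, y, z), no teeth. Origin: centre of the underside.
- tray: Loose wooden tray, 0.95 kg, 122 (its x) x 308 (y) x 18 mm high. Origin: centre of underside, z up. Compartment floors 6 mm above the origin; walls 6 mm thick, 12 mm above the floors. Four compartments in a row along y, each 110 mm long in x, centred on x=0; width in y, centre: 98 mm at y=-99 (large gear), 78 at -5 (medium), 60 at +70 (small), slot 42 at +127 (rack, its length along tray x).
Mind the look-alikes: they are no part of the job. Leave any green look-alike of the gear_medium alone. Leave any white look-alike of the gear_large alone.

How it is judged:
By the outcome, as a careful person would: the job done as asked, in the order asked, and still so for the second after the job is handed in, with the robot touching nothing.
It also fails if it takes over 93 s, if anything falls off the work surface, if the arm or the gripper's body presses on something with over 40 N, if the wrist force passes 120 N, or if a joint passes its speed limit or range.

## Robot

A 7-joint arm with a two-finger parallel gripper is mounted at the origin on the work surface. World frame = base frame: x ahead of the robot, y to its left, z up, the work surface at z = 0. Lengths are in m, angles in degrees, forces in N, time in s.
With the tool pointing down it reaches from about 0.425 to 0.875 m from the base axis. Payload 4.7 kg.
Tool frame: the origin (TCP) lies at the very end of the fingers, on their centre line; the grasp point (between the pads) lies 19 mm behind it; z points along the fingers, y is the line along which they close (so a half turn about z gives the same grasp; the last joint's range is limited). The gripper opens to 87 mm and grips with 3 to 60 N. Pads are 19 mm wide; open, the fingers measure 117 mm over their backs; the gripper's body (75 mm by 190 mm) begins 51 mm behind the grasp point.
Start: joints at [-71.671, 18.392, -4.016, 83.108, 1.295, 78.541, -3.26], TCP at [0.196, 0.62, 0.193] pointing down, gripper open.
Joint ranges: [-163.93, 163.93], [-17.29, 119.83], [-79.2, 71.16], [3.27, 140.29], [-89.18, 269.18], [5.43, 117.66], [-154.24, 154.24]. Speed limits (degrees/s): [147.25, 147.25, 180, 180, 180, 180, 180].

## Interface

Orientations are given as [roll, pitch, yaw] about the fixed x, y, z axes, in that order (R = Rz(yaw) Ry(pitch) Rx(roll)).
In Python, from cell import telemetry, cams, env gives the robot as it stands.
- The arm moves only by the tool arm_command, never from a script. Its argument "series" is text: rows parted by semicolons, each of 5 numbers parted by spaces: the shift along the tool's x, y, z in mm, then the turn about the tool's z in rad, then the closure in counts, from 0 (fully open) to 255 (shut). A call has 1 to 20 rows; each row shifts and turns the commanded pose from where the row before left it, along the tool's axes as they then stand; what a row does not reach is not made up. A row lasts 1/12 s, in which the tool goes at most 41.7 mm and 7.16 degrees, less where a joint would pass 70% of its speed; a pose out of reach is approached as far as the arm can. A call is refused whole if a number of a shift passes 41.7 or a number of a turn 0.125, either way. A call with a gripper value outside its range is refused whole. The fingers move at their own pace and stop on an object; "squeeze" is the grip in N (left out, the last holds). Time passes only in rows, so rows that do not move let the fingers close. It gives the time, the measured TCP pose, the force, the opening and the grip force at its end, in the units of the state.
- telemetry.get_obs(): the state, without advancing time (a new reading comes with each control period).
- cams.read_camera(name): name is "scene" or "top" or "wrist"; returns the picture (400x640x3 uint8, blue, green, red); there is no depth.
- cams.calibration(name): a dict with "K" (3x3 intrinsics, pixels), "origin" and "rotation" of the camera in the world; the wrist camera has in their place "hand_eye" (4x4, takes a point from camera to tool coordinates, whose origin is the TCP and whose axes are the flange's). Camera axes: x right, y down, z forward; pixel columns grow to the right and rows downward; lengths in m; the calibration is good to about 2 mm. The wrist camera is an equidistant fisheye: a pixel r from the principal point sees the ray r / f radians off the axis. A picture is of the moment at which its call begins: read the wrist's pose just before it. calibration takes no time and is no camera call.
- env.sign_off(): hands the job in; it is judged then, once.
The state is a dict: "time_s": time; "qpos": joint angles; "joint_velocities": joint speeds; "effort": joint torques, N m; "tool_pos": TCP position; "tool_rot": TCP orientation; "force": force on the tool from outside, world axes, zero at the start; "wrist_torque": the same for the moment, N m; "grip_width": finger opening in m; "grasp_force": force on a finger pad.
Only numpy, scipy, OpenCV 4.12 (cv2) and the standard library are available. Lean on these libraries where they do the work, as an engineer would, in place of code of your own. Each camera call takes 0.05 s, during which the arm holds its last target. There are 200 camera calls.

## Working session

There is one attempt and no reset: what is moved stays moved. The work goes in short steps, Python scripts to look and compute and a tool call to move; the robot and the scene stay as the last step left them, time stands still between calls to the robot, and variables do not carry over. Pictures are saved under pics/ and viewed, at most 14 in all, crops included, and the job is handed in when it is done.

Besides the shell and the picture viewer there is one more tool, called after ">>>" as name(argument=value, ...), one argument or row to a line, values as JSON. arm_command: Moves the arm, as the interface text tells. Its arguments: {"type":"object","properties":{"series":{"type":"string"},"squeeze":{"type":"number"}},"required":["series"]}

```bash
mkdir -p pics; ls; python3 - <<'E'
from cell import telemetry,cams,env
import cv2
o=telemetry.get_obs();print(o)
for n in("scene","top","wrist"):
    cv2.imwrite(f"pics/{n}0.png",cams.read_camera(n));print(n,cams.calibration(n))
E
```

```text
pics
{'time_s': 0.0, 'qpos': array([-71.67259894,  18.43732028,  -4.01743327,  83.17615222,
         1.29676848,  78.54011559,  -3.2609565 ]), 'joint_velocities': array([ 0.14154269, -0.07202385, -0.06706556, -0.01215399,  0.03055721,
       -0.01021161, -0.001157  ]), 'effort': array([-2.63482752e-04, -4.91284525e+01, -4.04180037e-01, -3.12524915e+01,
       -6.40406320e-02,  4.40571865e-02,  1.82085441e-04]), 'tool_pos': array([0.19552784, 0.61924863, 0.19177059]), 'tool_rot': array([-1.79891763e+02,  6.94524646e-03,  1.62483584e+02]), 'force': array([0.50302252, 0.15239145, 0.04861721]), 'wrist_torque': array([-0.01062462, -0.02621186, -0.01191731]), 'grasp_force': 0.0, 'grip_width': 0.08672418989002084}
scene {'K': array([[388.59826583,   0.        , 314.5678973 ],
       [  0.        , 388.59826583, 197.05053854],
       [  0.        ,   0.        ,   1.        ]]), 'origin': array([ 1.09409854, -0.30213906,  0.76611592]), 'rotation': array([-138.99129044,   -0.14426992,   54.5521995 ])}
top {'K': array([[393.79233408,   0.        , 319.66752202],
       [  0.        , 393.79233408, 201.04374469],
       [  0.        ,   0.        ,   1.        ]]), 'origin': array([0.38780962, 0.04967594, 1.22267009]), 'rotation': array([-1.70958020e+02,  8.04093678e-02, -9.13764526e+01])}
wrist {'K': array([[309.70691629,   0.        , 313.18103489],
       [  0.        , 309.70691629, 201.78812283],
       [  0.        ,   0.        ,   1.        ]]), 'hand_eye': array([[-4.07496900e-05, -9.61646048e-01, -2.74293415e-01,
         7.40846821e-02],
       [ 9.99998625e-01,  4.15525886e-04, -1.60535557e-03,
         1.12274247e-03],
       [ 1.65775985e-03, -2.74293103e-01,  9.61644709e-01,
        -1.91103439e-01],
       [ 0.00000000e+00,  0.00000000e+00,  0.00000000e+00,
         1.00000000e+00]])}
```

View pics/top0.png

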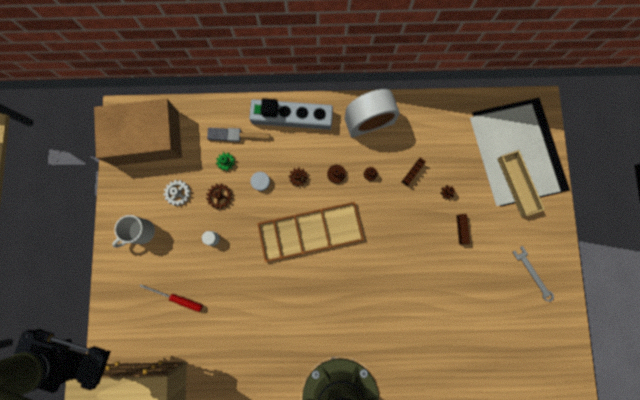

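View pics/scene0.png

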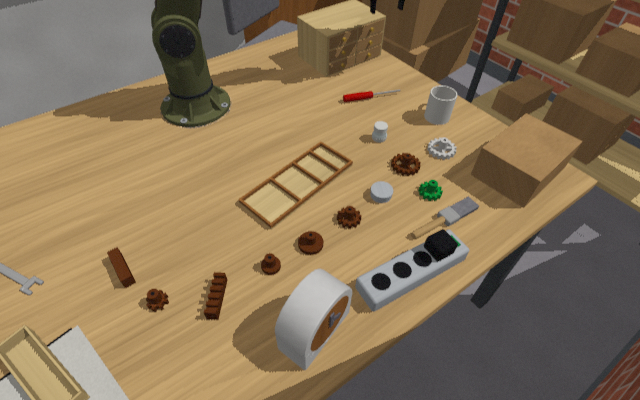

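```bash
python3 - <<'E'
import cv2
t=cv2.imread("pics/top0.png")[140:270,160:480];cv2.imwrite("pics/topc.png",cv2.convertScaleAbs(cv2.resize(t,None,fx=2.5,fy=2.5,interpolation=2),alpha=1.8))
s=cv2.imread("pics/scene0.png")[130:330,100:460];cv2.imwrite("pics/scenec.png",cv2.convertScaleAbs(cv2.resize(s,None,fx=2.2,fy=2.2,interpolation=2),alpha=1.6))
E
```

```text
(no output)
```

View pics/topc.png

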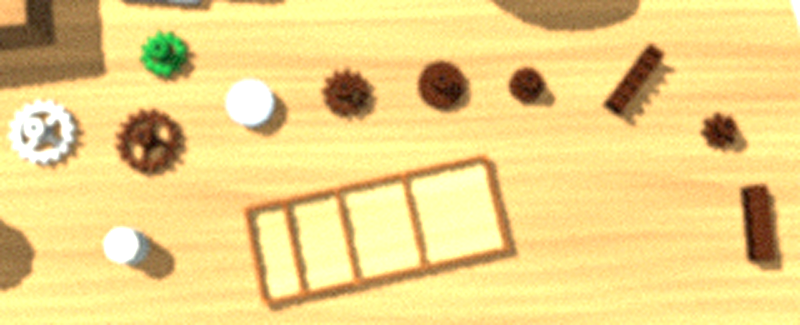

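View pics/scenec.png

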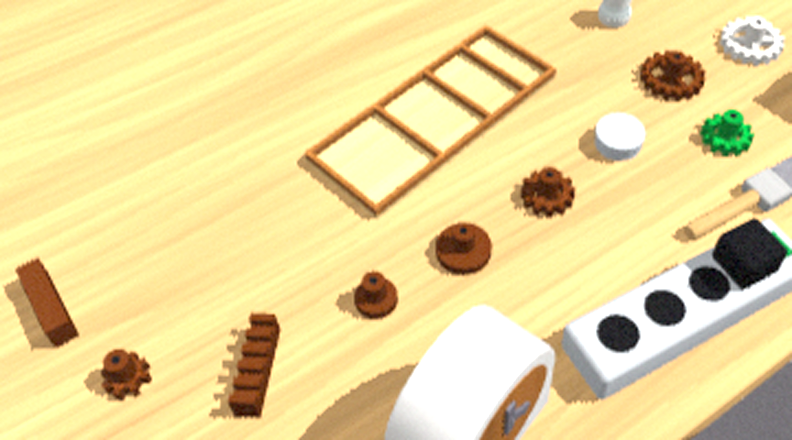

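```bash
cat >h.py <<'E'
import numpy as np,cv2
from scipy.spatial.transform import Rotation as R
from cell import cams,telemetry
def ray(n,px,pose=None):
    c=cams.calibration(n);K=c["K"]
    p=np.array(px,float).reshape(-1,1,2)
    if n=="wrist":
        u=cv2.fisheye.undistortPoints(p,K,np.zeros(4)).reshape(-1,2)
        T=np.eye(4);T[:3,:3]=R.from_euler("xyz",pose[1],degrees=True).as_matrix();T[:3,3]=pose[0]
        T=T@c["hand_eye"];o,Rm=T[:3,3],T[:3,:3]
    else:
        u=cv2.undistortPoints(p,K,None).reshape(-1,2);o=c["origin"];Rm=R.from_euler("xyz",c["rotation"],degrees=True).as_matrix()
    d=np.c_[u,np.ones(len(u))]@Rm.T
    return o,d/np.linalg.norm(d,axis=1)[:,None]
def plane(n,px,z,pose=None):
    o,d=ray(n,px,pose);return o+d*((z-o[2])/d[:,2])[:,None]
def tri(a,b):
    (o1,d1),(o2,d2)=a,b;out=[]
    for x,y in zip(d1,d2):
        s=np.linalg.lstsq(np.c_[x,-y],o2-o1,rcond=None)[0]
        P,Q=o1+s[0]*x,o2+s[1]*y;out.append([*((P+Q)/2),np.linalg.norm(P-Q)])
    return np.array(out)
def project(P,pose):
    c=cams.calibration("wrist");T=np.eye(4);T[:3,:3]=R.from_euler("xyz",pose[1],degrees=True).as_matrix();T[:3,3]=pose[0]
    W=np.linalg.inv(T@c["hand_eye"]);r=cv2.Rodrigues(W[:3,:3])[0]
    return cv2.fisheye.projectPoints(np.array(P,float).reshape(-1,1,3),r,W[:3,3],c["K"],np.zeros(4))[0].reshape(-1,2)
def snap(f):
    o=telemetry.get_obs();im=cams.read_camera("wrist");cv2.imwrite(f"pics/{f}.png",im)
    np.save(f"pics/{f}.npy",np.array([o["tool_pos"],o["tool_rot"]]));return im,(o["tool_pos"],o["tool_rot"])
E
python3 - <<'E'
from h import *
np.set_printoptions(precision=4,suppress=True)
t=[(220.8,197.2),(300,176.8),(447.2,192),(413.6,171.6),(259.2,223.2),(268,262.4),(354.8,204),(365.6,241.2)]
s=[(406.8,156.4),(349,208.6),(154.5,292.3),(218,294),(352.3,161.8),(321.4,143.6),(270.5,226.4),(239.1,200.5)]
print(tri(ray("top",t),ray("scene",s)))
P=plane("top",t[4:],.018);print(P,P.mean(0),np.linalg.norm(P[0]-P[1]),np.linalg.norm(P[0]-P[2]))
print(plane("top",t[:3],.04),plane("scene",s[:3],.04)); print(plane("top",[(422,160),(405.2,183.2)],.032))
E
```

```text
[[ 0.6002  0.3544  0.0343  0.0129]
 [ 0.6558  0.1092  0.0378  0.0087]
 [ 0.5958 -0.3485  0.0296  0.0045]
 [ 0.6666 -0.247   0.0185  0.0055]
 [ 0.5169  0.2367  0.015   0.0052]
 [ 0.3984  0.2134  0.0083  0.0109]
 [ 0.5704 -0.0611  0.0052  0.004 ]
 [ 0.4545 -0.0872  0.009   0.0089]]
[[ 0.5151  0.234   0.018 ]
 [ 0.3955  0.2074  0.018 ]
 [ 0.5676 -0.0617  0.018 ]
 [ 0.4522 -0.0902  0.018 ]] [0.4826 0.0724 0.018 ] 0.12254109334200386 0.30033620269733347
[[ 0.5952  0.3477  0.04  ]
 [ 0.6528  0.1054  0.04  ]
 [ 0.5945 -0.3428  0.04  ]] [[ 0.6065  0.3559  0.04  ]
 [ 0.659   0.1119  0.04  ]
 [ 0.6018 -0.35    0.04  ]]
[[ 0.6989 -0.2747  0.032 ]
 [ 0.6266 -0.2182  0.032 ]]
```

>>> arm_command(
  series="-10 -5 0 0 0;-20 -12 0 0 0;-28 -15 0 0 0;-28 -15 0 0 0;-28 -15 0 0 0;-28 -15 0 0 0;-28 -15 0 0 0;-28 -15 0 0 0;-28 -15 0 0 0;-28 -15 0 0 0;-28 -15 0 0 0;-28 -15 0 0 0;-28 -15 0 0 0;-28 -15 0 0 0;-28 -15 0 0 0;-28 -15 0 0 0;-15 -10 0 0 0;-10 -8 0 0 0;0 0 0 0 0;0 0 0 0 0",
  squeeze=20,
)

```text
time_s: 1.82
tool_pos: [0.5478, 0.2516, 0.1928]
tool_rot: [180.0, -0.1, 162.4]
force: [-0.4, 1.2, 0.2]
grip_width: 0.0873
grasp_force: 0.0
```

```bash
python3 - <<'E'
from h import *
im,p=snap("w1");print(p)
print(project([(.600,.352,.04),(.655,.108,.04),(.485,.072,.018)],p))
cv2.imwrite("pics/w1b.png",cv2.convertScaleAbs(cv2.resize(im,(800,500)),alpha=1.5))
E
```

```text
(array([0.54780639, 0.25156098, 0.19277331]), array([ 1.79980717e+02, -5.05077065e-02,  1.62429806e+02]))
[[406.6606978  198.23349868]
 [234.02846283 289.90436923]
 [166.43467529 175.25398696]]
```

View pics/w1b.png

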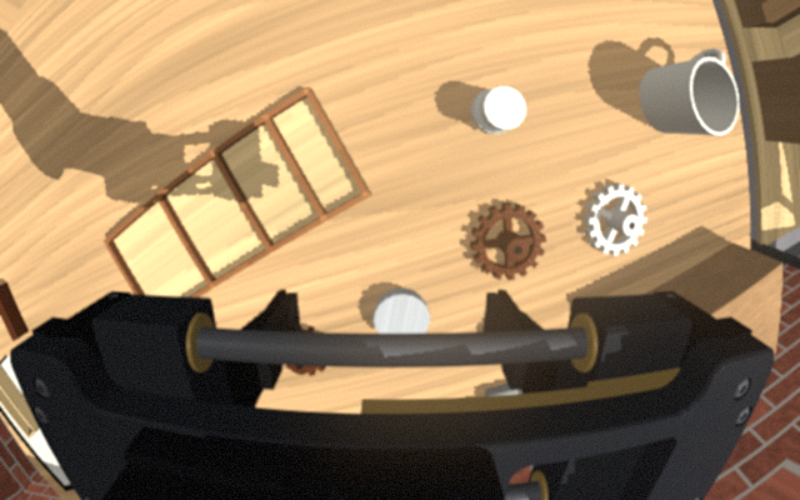

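```bash
python3 - <<'E'
from h import *
im=cv2.imread("pics/w1.png")
a=cv2.resize(im[150:230,360:450],None,fx=4,fy=4,interpolation=2)  #360x320
b=cv2.resize(im[60:245,75:305],None,fx=3,fy=3,interpolation=2) #690x555
cv2.imwrite("pics/w1g.png",cv2.convertScaleAbs(a,alpha=2.2)); 
c=np.zeros((600,800,3),np.uint8);b=cv2.resize(b,(575,462));c[:462,:575]=cv2.convertScaleAbs(b,alpha=1.4)
d=cv2.convertScaleAbs(cv2.resize(im[155:230,370:445],(225,225),interpolation=2),alpha=2.5);c[:225,575:]=d
cv2.imwrite("pics/w1m.png",c)
E
```

```text
(no output)
```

View pics/w1m.png

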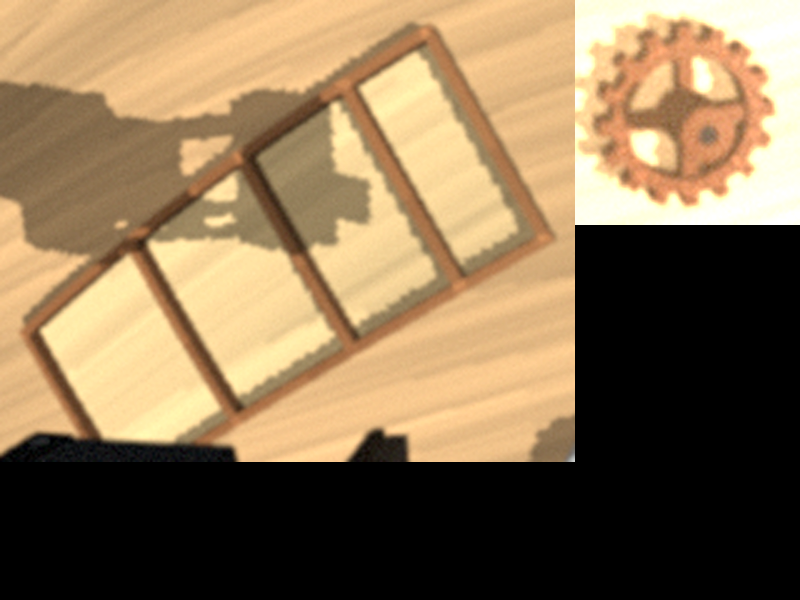

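```bash
cat >tray.py <<'E'
from h import *
from scipy.optimize import least_squares
def fit(px,ob,pose,z=None):
    ob=np.c_[ob,np.zeros(len(ob))]
    def W(v): 
        return ob@R.from_euler("z",v[2]).as_matrix().T+[v[0],v[1],v[3] if z is None else z]
    r=least_squares(lambda v:(project(W(v),pose)-px).ravel(),[.483,.072,.2,.018][:4 if z is None else 3],x_scale=.01)
    return r.x,np.abs(r.fun).reshape(-1,2).max(1)
E
python3 - <<'E'
from tray import *
np.set_printoptions(precision=4,suppress=True)
p=np.load("pics/w1.npy")
px=np.array([(247,70),(296.2,155.2),(83.8,192),(259,173.2),(215.8,197.2),(169.4,224),(213.8,95.2),(172.6,122.8),(131,156)])
ob=[(-.061,.154),(.061,.154),(-.061,-.154),(.058,.103),(.058,.037),(.058,-.047),(-.058,.103),(-.058,.037),(-.058,-.047)]
print(fit(px,ob,p));print(fit(px,ob,p,.018))
g=[(414.3,199.7)];print(plane("wrist",g,.04,p))
print(tri(ray("wrist",g,p),ray("top",[(220.8,197.2)])),tri(ray("wrist",g,p),ray("scene",[(406.8,156.4)])))
E
```

```text
(array([0.487 , 0.0761, 0.1946, 0.0066]), array([0.3032, 0.8643, 1.8347, 0.2154, 0.9   , 1.8412, 1.1207, 0.6853,
       1.9025]))
(array([0.487 , 0.0799, 0.194 ]), array([2.0579, 1.6561, 1.1252, 1.1031, 2.2056, 3.9787, 2.7654, 1.4477,
       4.2298]))
[[0.6047 0.3609 0.04  ]]
[[0.5878 0.3432 0.084  0.0129]] [[0.6049 0.3603 0.037  0.003 ]]
```

>>> arm_command(
  series="-8 15 0 0 0;-15 27 10 0 0;-15 27 20 0 0;-12 25 20 0 0;-5 15 10 0 0;0 6 0 0 0;0 0 0 0 100;0 0 0 0 100;0 0 0 0 100",
)

```text
time_s: 2.62
tool_pos: [0.6352, 0.3446, 0.1347]
tool_rot: [179.9, 0.1, 162.5]
force: [0.0, -0.4, 0.5]
grip_width: 0.0743
grasp_force: 0.0
```

```bash
python3 - <<'E'
from h import *
im,p=snap("w2");print(p)
q=project([(.605,.361,.04)],p)[0];print(q)
u,v=int(q[0]),int(q[1])
c=cv2.resize(im[max(v-75,0):v+75,u-100:u+100],None,fx=4,fy=4,interpolation=2);print(max(v-75,0),u-100)
cv2.imwrite("pics/w2b.png",cv2.convertScaleAbs(c,alpha=2))
E
```

```text
(array([0.63522462, 0.34463801, 0.13469521]), array([1.79922325e+02, 7.35694230e-02, 1.62487421e+02]))
[319.35413216 159.04513362]
84 219
```

View pics/w2b.png

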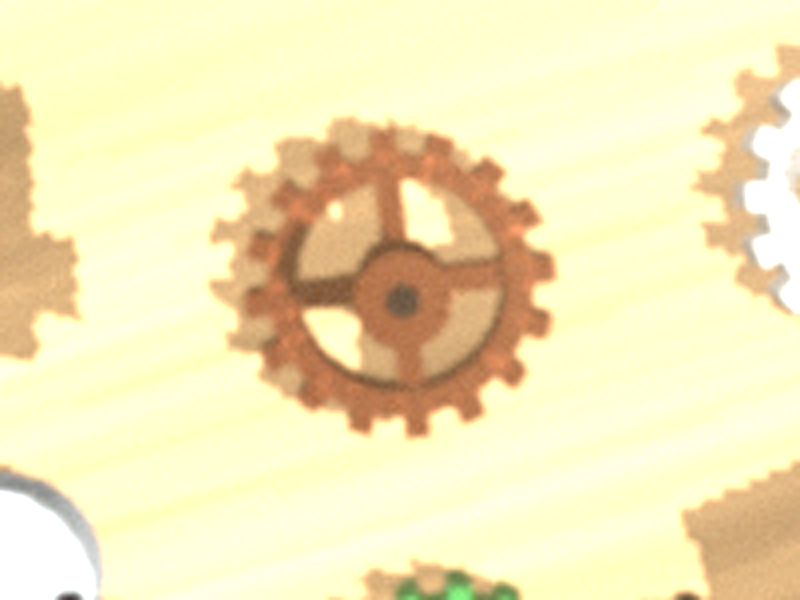

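>>> arm_command(
  series="10 2 10 0 100;14 3 18 0 100;9.7 1.6 22 0 100;0 0 22 0 100;0 0 20 0 100;0 0 14 0 100;0 0 8 0 100;0 0 2 0 100;0 0 0 0 100;0 0 0 0 100",
)

```text
time_s: 3.5
tool_pos: [0.6062, 0.3614, 0.0184]
tool_rot: [179.9, 0.1, 162.5]
force: [-0.4, -0.1, 0.6]
grip_width: 0.0532
grasp_force: 0.0
```

>>> arm_command(
  series="0 0 0 0 200;0 0 0 0 200;0 0 0 0 255;0 0 0 0 255;0 0 0 0 255;0 0 0 0 255",
  squeeze=20,
)

```text
time_s: 4.0
tool_pos: [0.6052, 0.3613, 0.017]
tool_rot: [180.0, 0.0, 162.5]
force: [-0.4, 0.1, -0.4]
grip_width: 0.021
grasp_force: 0.0
```

>>> arm_command(
  series="0 0 0 0 255;0 0 0 0 255;0 0 0 0 255",
)

```text
time_s: 4.25
tool_pos: [0.6051, 0.3612, 0.0168]
tool_rot: [180.0, -0.0, 162.5]
force: [-0.1, -0.7, 0.6]
grip_width: 0.0033
grasp_force: 0.0
```

```bash
python3 - <<'E'
from h import *
im,p=snap("w3");print(p,telemetry.get_obs()["grasp_force"])
cv2.imwrite("pics/w3b.png",cv2.convertScaleAbs(cv2.resize(im[100:350,160:480],(800,600)),alpha=2.2))
E
```

```text
(array([0.60510515, 0.36123816, 0.01683793]), array([ 1.79999391e+02, -2.21158540e-03,  1.62482487e+02])) 0.0
```

View pics/w3b.png

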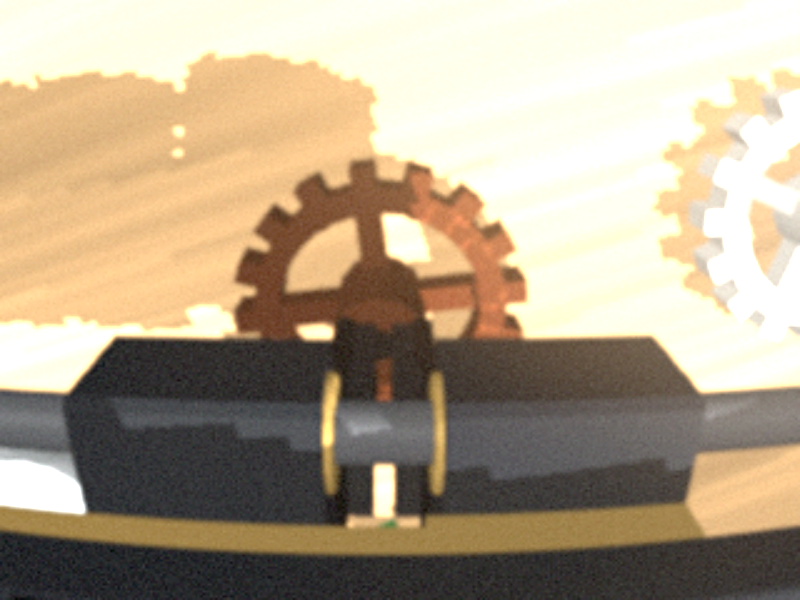

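```bash
python3 - <<'E'
from h import *
np.set_printoptions(precision=4,suppress=True)
p1,p2,p3=[np.load(f"pics/w{i}.npy") for i in(1,2,3)]
print(p1,p2,p3)
print(tri(ray("wrist",[(414.3,199.7)],p1),ray("wrist",[(319.5,159)],p2)))
print(project([p3[0],p3[0]+[0,0,.02],(.605,.361,.04)],p3))
# hub top in w3 crop approx (380,275)
h=[(160+380/2.5,100+278/2.4)];print(h,plane("wrist",h,.04,p3))
E
```

```text
[[  0.5478   0.2516   0.1928]
 [179.9807  -0.0505 162.4298]] [[  0.6352   0.3446   0.1347]
 [179.9223   0.0736 162.4874]] [[  0.6051   0.3612   0.0168]
 [179.9994  -0.0022 162.4825]]
[[0.6051 0.3611 0.0389 0.0001]]
[[311.9672 230.274 ]
 [311.7899 242.2837]
 [311.3206 244.3587]]
[(312.0, 215.83333333333334)] [[0.5881 0.3668 0.04  ]]
```

```bash
python3 - <<'E'
from h import *
np.set_printoptions(precision=1,suppress=True)
p=np.load("pics/w3.npy");Rm=R.from_euler("xyz",p[1],degrees=True).as_matrix()
for n,t in {"tip front":(9.5,0,0),"front z40":(9.5,0,-23),"front z90":(9.5,0,-70),"front z60":(9.5,0,-43)}.items():
    q=project([p[0]+Rm@np.array(t)/1e3],p)[0];print(n,(q-[160,100])*[2.5,2.4])
for off in(0,10,15,21):
  for z in(.04,.014):
    P=[p[0]+Rm@np.array([off+a,b,(p[0][2]-z)*1e3])/1e3 for a,b in((12,0),(-12,0),(0,12),(0,-12),(40,0))]
    print(off,z,((project(P,p)-[160,100])*[2.5,2.4]).tolist())
im=cv2.imread("pics/w3.png")[150:250,260:370]
cv2.imwrite("pics/w3c.png",cv2.convertScaleAbs(cv2.resize(im,None,fx=6,fy=6,interpolation=2),alpha=3))
E
```

```text
tip front [379.9 280. ]
front z40 [379.3 310.4]
front z90 [377.7 401.9]
front z60 [378.8 343.4]
0 0.04 [[379.3121292261722, 300.964792770432], [379.48378540068205, 389.83839503779825], [430.12002677616266, 346.4766446129745], [328.7121269516899, 346.3745796704066], [379.14371704104894, 186.60022116572907]]
0 0.014 [[379.9181251394788, 268.0470222704349], [380.03489189702225, 348.27164523829697], [424.7475939409608, 308.9464430124902], [335.22986271235413, 308.87978789663254], [379.8050298035456, 167.07700062894043]]
10 0.04 [[379.2470401230142, 261.2960651746872], [379.41014970376386, 353.9484347914755], [431.02230081417235, 308.6672077592297], [327.6721497398951, 308.58564662963005], [379.09569525979873, 143.64108588794412]]
10 0.014 [[379.874338393558, 232.7820156060209], [379.984531847538, 315.6510278775997], [425.38975446721935, 274.9691655477801], [334.49409532417604, 274.91774408378717], [379.77267459210424, 129.60184138934667]]
15 0.04 [[379.2163945221064, 240.94199433296316], [379.3743582122313, 335.38359671650517], [431.45386581153105, 289.1835182907313], [327.174607725858, 289.1132720640127], [379.07455413982734, 121.87277160068426]]
15 0.014 [[379.8537767502212, 214.79569560040977], [379.96020732291765, 298.9001252228562], [425.6952700732746, 257.57786805000325], [334.1439377349249, 257.53464739788967], [379.75832403621655, 110.67450916890289]]
21 0.04 [[379.18152008927495, 216.10041527777702], [379.33252667727413, 312.5776228556868], [431.95153232272946, 265.3221994925562], [326.60074089490377, 265.2664409602019], [379.05188089222264, 95.5615351717784]]
21 0.014 [[379.8303940819774, 192.93148507242609], [379.93189184292805, 278.4286498394231], [426.0464884622715, 236.37796302113296], [333.74129108227226, 236.3450717108804], [379.7427964581452, 87.83802718567571]]
```

View pics/w3c.png

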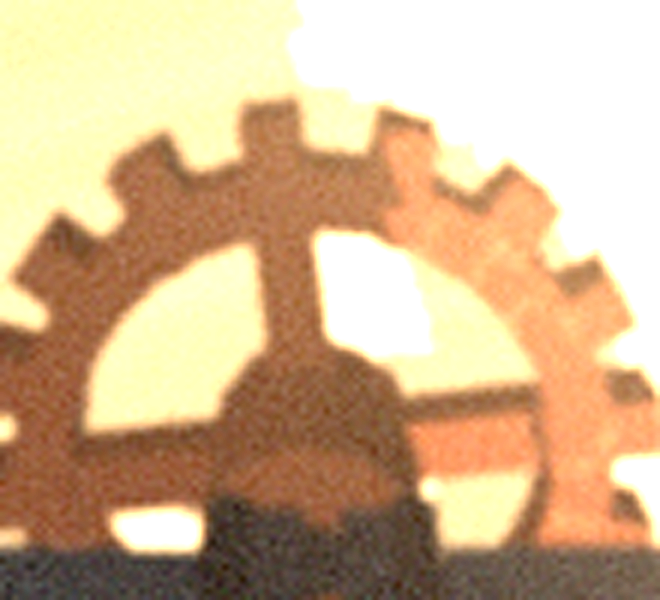

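```bash
python3 - <<'E'
from h import *
np.set_printoptions(precision=1,suppress=True)
p=np.load("pics/w1.npy");Rm=R.from_euler("xyz",p[1],degrees=True).as_matrix()
for z in(0,-10,-20,-30):
  for x in(9.5,-9.5): print(z,x,project([p[0]+Rm@np.array([x,y,z])/1e3 for y in(-43.6,43.6,-58.5,58.5)],p).tolist())
a=cv2.imread("pics/w1.png")[215:330,190:440];b=cv2.imread("pics/w3.png")[215:330,190:440]
cv2.imwrite("pics/f.png",np.vstack([cv2.convertScaleAbs(cv2.resize(i,None,fx=2.6,fy=2.6,interpolation=2),alpha=4) for i in(a,b)]))
E
```

```text
0 9.5 [[246.07620738418353, 216.40447426501217], [377.97464430559864, 216.48534666076486], [224.63326422861218, 216.21986115671865], [399.53131964558514, 216.32615758442108]]
0 -9.5 [[248.04935956844503, 242.77655999150122], [376.0653661767723, 242.89843122783165], [227.17503786382957, 242.30482458013014], [397.0442090815916, 242.46420702008785]]
-10 9.5 [[242.84272788436448, 221.44652851733585], [381.05597338254256, 221.54212012342063], [220.48125976819057, 221.17880983050856], [403.5473048275705, 221.30391152628104]]
-10 -9.5 [[245.07452227550382, 248.8384093443037], [378.89685605846864, 248.97950753041152], [223.345986338514, 248.25088516269903], [400.74392444378043, 248.4347627081787]]
-20 9.5 [[239.305825365084, 226.9875141768065], [384.427794229363, 227.1013003558047], [215.95571995060385, 226.61424114162588], [407.92689721915156, 226.76243094952733]]
-20 -9.5 [[241.84331700643565, 255.45587146349783], [381.97327128930766, 255.62018168206353], [219.19972849584417, 254.72631922621503], [404.7518204895219, 254.9395985009187]]
-30 9.5 [[235.424475137383, 233.09956138681844], [388.12967911562487, 233.2359948702311], [211.00942373820743, 232.59178070830205], [412.71654060532893, 232.76848858735156]]
-30 -9.5 [[238.3254435742626, 262.7004394121893], [385.3237437889419, 262.8929259762383], [214.70116167525333, 261.7960518569163], [409.10232118912234, 262.04479011771514]]
```

View pics/f.png

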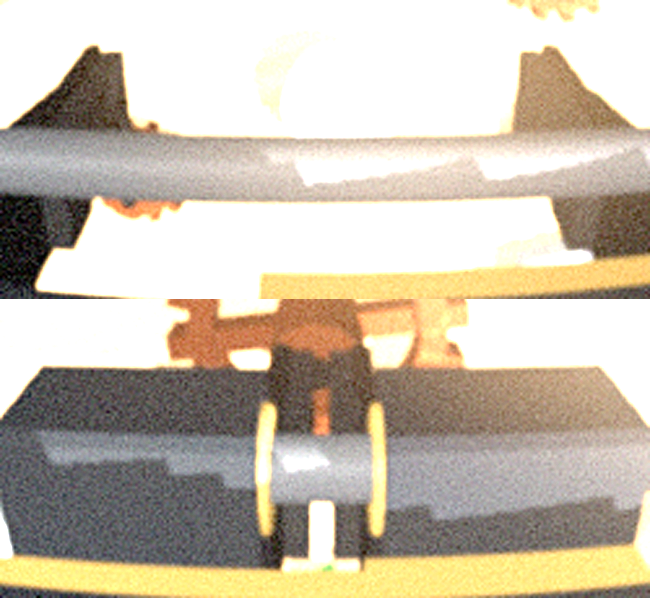

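>>> arm_command(
  series="0 0 0 0 100;0 0 0 0 100;0 0 0 0 100;0 0 0 0 100;1 0 0 0 100;1 0 3 0 100;0 0 5 0 100;0 0 5 0 100;0 0 5 0 100;0 0 4 0 100;0 0 0 0 100",
)

```text
time_s: 5.22
tool_pos: [0.6023, 0.3612, -0.0068]
tool_rot: [-179.9, -0.1, 162.5]
force: [0.1, 0.3, 1.2]
grip_width: 0.0525
grasp_force: 0.0
```

```bash
python3 - <<'E'
from h import *
im,p=snap("w4");print(p)
cv2.imwrite("pics/w4b.png",cv2.convertScaleAbs(cv2.resize(im[130:290,210:410],(800,600)),alpha=3))
E
```

```text
(array([ 0.60234737,  0.36123414, -0.00679355]), array([-1.79892713e+02, -8.24367485e-02,  1.62478029e+02]))
```

View pics/w4b.png

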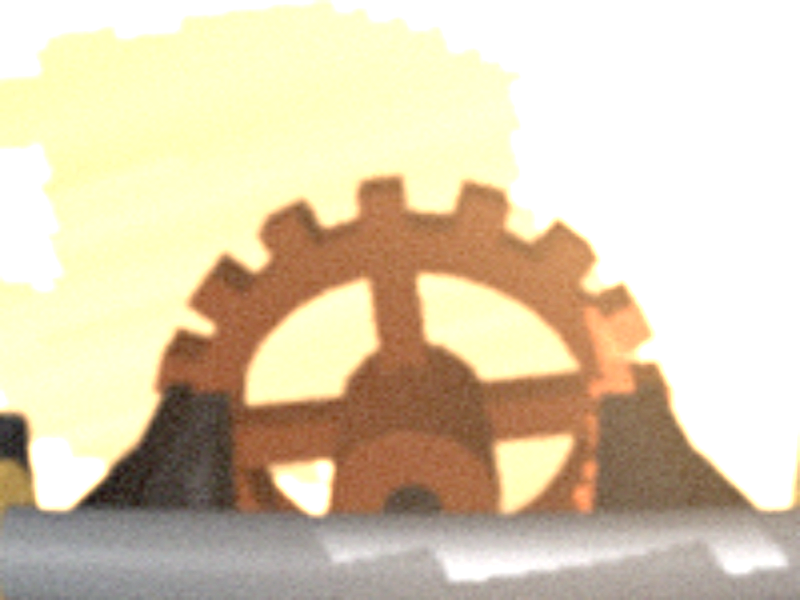

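>>> arm_command(
  series="0 0 2 0 100;0 0 1 0 100;0 0 0 0 160;0 0 0 0 200;0 0 0 0 255;0 0 0 0 255;0 0 0 0 255;0 0 0 0 255;0 0 0 0 255",
  squeeze=25,
)

```text
time_s: 6.02
tool_pos: [0.6033, 0.3618, -0.008]
tool_rot: [180.0, 0.0, 162.5]
force: [-0.2, -0.2, 0.8]
grip_width: 0.0229
grasp_force: 25.0
```

>>> arm_command(
  series="0 0 -4 0 255;0 0 -10 0 255;0 0 -20 0 255;0 0 -25 0 255;0 0 -25 0 255;0 0 -22 0 255;-3 -15 -14 0 255;-5 -28 0 0 255;-6 -32 0 0 255;-6 -32 0 0 255;-6 -32 0 0 255;-6 -32 0 0 255;-6 -32 0 0 255;-6 -32 0 0 255;-6 -32 0 0 255;-5 -28 0 0 255;-3 -20 0 0 255;-1 -12 0 0 255;0 0 0 0 255;0 0 0 0 255",
)

```text
time_s: 7.68
tool_pos: [0.5613, 0.033, 0.1125]
tool_rot: [179.9, 0.0, 162.5]
force: [0.6, 0.0, -1.1]
grip_width: 0.0235
grasp_force: 25.0
```

```bash
cat >tf.py <<'E'
from h import *
from scipy.optimize import differential_evolution
from scipy.spatial.transform import Rotation as R
def proj_top(P,n="top"):
    c=cams.calibration(n);M=R.from_euler("xyz",c["rotation"],degrees=True).as_matrix().T
    return cv2.projectPoints(np.array(P,float).reshape(-1,1,3),cv2.Rodrigues(M)[0],-M@c["origin"],c["K"],None)[0].reshape(-1,2)
def brown(im):
    f=cv2.GaussianBlur(im,(3,3),0).astype(np.float32)+8
    return np.log(f[...,2]/f[...,0])
s=np.linspace(-1,1,60)
L=[np.c_[np.full(60,x),s*.15] for x in(-.058,.058)]+[np.c_[s*.05,np.full(60,y)] for y in(-.151,-.047,.037,.103,.151)]
N=[(1,0)]*2+[(0,1)]*5
C=np.vstack(L);D=np.vstack([np.tile(n,(60,1)) for n in N])
def samp(B,pr,v,off,z):
    o=C+D*off;P=np.c_[o,np.full(len(o),z)]@R.from_euler("z",v[2]).as_matrix().T+[v[0],v[1],0]
    q=pr(P).astype(np.float32);return cv2.remap(B,q[:,0].reshape(-1,1),q[:,1].reshape(-1,1),1,borderValue=0).ravel()
def fit(B,pr,z=None):
    g=lambda v:-(samp(B,pr,v,0,z or v[3])-.5*samp(B,pr,v,-.008,z or v[3])-.5*samp(B,pr,v,.008,z or v[3])).mean()
    b=[(.46,.51),(.05,.10),(.14,.25)]+([(0,.04)] if z is None else [])
    r=differential_evolution(g,b,seed=0,maxiter=60,popsize=12,tol=1e-6);return r.x,-r.fun
E
cat >run.py <<'E'
from tf import *
import sys
np.set_printoptions(precision=4,suppress=True)
for n in sys.argv[1:]:
    im=cv2.imread(f"pics/{n}.png");B=brown(im)
    if n[0]=="w": p=np.load(f"pics/{n}.npy");pr=lambda P:project(P,p)
    else: pr=lambda P:proj_top(P,"top" if n[0]=="t" else "scene")
    print(n,fit(B,pr,.018),fit(B,pr))
E
python3 -c "
from h import *
print(snap('w5')[1])"; python3 run.py top0 scene0 w1 w5
```

```text
(array([0.56133429, 0.03297343, 0.11245105]), array([1.79914057e+02, 2.83557957e-02, 1.62454287e+02]))Traceback (most recent call last):
  File "run.py", line 8, in <module>
    print(n,fit(B,pr,.018),fit(B,pr))
            ~~~^^^^^^^^^^^
  File "tf.py", line 20, in fit
    r=differential_evolution(g,b,seed=0,maxiter=60,popsize=12,tol=1e-6);return r.x,-r.fun
    return fun(*args, **kwargs)
    ret = solver.solve()
    next(self)
    ~~~~^^^^^^
    energy = self.func(parameters)
    return self.f(x, *self.args)
           ~~~~~~^^^^^^^^^^^^^^^
  File "tf.py", line 18, in <lambda>
    g=lambda v:-(samp(B,pr,v,0,z or v[3])-.5*samp(B,pr,v,-.008,z or v[3])-.5*samp(B,pr,v,.008,z or v[3])).mean()
                                             ~~~~^^^^^^^^^^^^^^^^^^^^^^^^
  File "tf.py", line 16, in samp
    q=pr(P).astype(np.float32);return cv2.remap(B,q[:,0].reshape(-1,1),q[:,1].reshape(-1,1),1,borderValue=0).ravel()
      ~~^^^
  File "run.py", line 7, in <lambda>
    else: pr=lambda P:proj_top(P,"top" if n[0]=="t" else "scene")
                      ~~~~~~~~^^^^^^^^^^^^^^^^^^^^^^^^^^^^^^^^^^^
  File "tf.py", line 5, in proj_top
    c=cams.calibration(n);M=R.from_euler("xyz",c["rotation"],degrees=True).as_matrix().T
ValueError: time passes only in moves, steps and waits
```

```bash
sed -i 's/^from cell import cams,telemetry/from cell import cams,telemetry\nfrom functools import lru_cache\ncal=lru_cache(None)(cams.calibration)/; s/c=cams.calibration(/c=cal(/' h.py; sed -i 's/cams.calibration(/cal(/' tf.py; time python3 run.py top0 scene0 w1 w5
```

```text
top0 (array([0.4867, 0.078 , 0.1951]), np.float64(0.22615613043308258)) (array([0.4865, 0.078 , 0.1941, 0.0197]), np.float64(0.22639642655849457))
scene0 (array([0.4912, 0.075 , 0.1961]), np.float64(0.33442360162734985)) (array([0.4868, 0.0778, 0.1948, 0.0125]), np.float64(0.3410429358482361))
w1 (array([0.487 , 0.0797, 0.1942]), np.float64(0.2343524545431137)) (array([0.4871, 0.0773, 0.1935, 0.0121]), np.float64(0.2511368989944458))
w5 (array([0.4873, 0.0776, 0.1928]), np.float64(0.21787916123867035)) (array([0.4874, 0.078 , 0.1898, 0.0141]), np.float64(0.2337270826101303))
real	0m12.287s
user	0m12.826s
sys	0m0.044s
```

>>> arm_command(
  series="6 -11 0 0 255;10 -18 5 0 255;10 -18 15 0 255;7 -13 20 0 255;4 -6 22 0 255;0 0 20 0 255;0 0 13 0 255;0 0 7 0 255;0 0 4 0 255;0 0 3 0 255;0 0 0 0 255;0 0 0 0 255",
)

```text
time_s: 8.73
tool_pos: [0.5065, -0.0193, 0.0035]
tool_rot: [180.0, 0.1, 162.5]
force: [-0.3, 1.0, -1.1]
grip_width: 0.0232
grasp_force: 25.0
```

>>> arm_command(
  series="0 0 2 0 255;0 0 1.5 0 255;0 0 1 0 255;0 0 0 0 255;0 0 0 0 255",
)

```text
time_s: 9.15
tool_pos: [0.5059, -0.0196, -0.0016]
tool_rot: [180.0, 0.0, 162.5]
force: [0.5, 0.5, -0.9]
grip_width: 0.0234
grasp_force: 25.0
```

>>> arm_command(
  series="0 0 1 0 255;0 0 0 0 255;0 0 0 0 255",
)

```text
time_s: 9.4
tool_pos: [0.5061, -0.0195, -0.0021]
tool_rot: [180.0, 0.0, 162.5]
force: [-1.2, 0.1, 4.7]
grip_width: 0.0234
grasp_force: 25.0
```

>>> arm_command(
  series="0 0 0 0 100;0 0 0 0 100;0 0 0 0 100;0 0 0 0 100;0 0 -5 0 100;0 0 -15 0 100;0 0 -25 0 100;0 0 -30 0 100;-5 6 -28 0 100;-12 14 -20 0 100;-20 24 -7 0 100;-24 28 0 0 100;-26 29 0 0 100;-24 28 0 0 100;-20 24 0 0 100;-10 12 0 0 100;-4 4 0 0 100;0 0 0 0 100;0 0 0 0 100",
)

```text
time_s: 10.98
tool_pos: [0.6944, 0.0968, 0.1272]
tool_rot: [-179.9, -0.0, 162.4]
force: [0.2, -1.1, -0.3]
grip_width: 0.0531
grasp_force: 0.0
```

```bash
cat >gear.py <<'E'
from tf import *
def find(f,guess,z=.012,save=None):
    im=cv2.imread(f"pics/{f}.png");p=np.load(f"pics/{f}.npy")
    b=cv2.GaussianBlur(im,(3,3),0).astype(np.float32)+4
    m=((np.log(b[...,2]/b[...,0])>.75)&(b.sum(2)<330)).astype(np.uint8)
    m=cv2.morphologyEx(m,cv2.MORPH_OPEN,np.ones((3,3),np.uint8))
    n,l,st,ce=cv2.connectedComponentsWithStats(m)
    q=project([guess],p)[0]
    for i in range(1,n):
        if st[i,4]<250: continue
        pts=np.argwhere(l==i)[:,::-1].astype(np.float32)
        w=plane("wrist",pts,z,p)[:,:2].astype(np.float32)
        c,r=cv2.minEnclosingCircle(w);(rc,rs,ra)=cv2.minAreaRect(w)
        if r<.08:print(f,"px",ce[i].round(),st[i,:5],"xy",np.round(c,4),"R",round(r,4),"fill",round(st[i,4]/max(1,len(pts)),1),"rect",np.round(rc,4),np.round(rs,4),round(ra,1))
    print("guess px",q)
E
python3 - <<'E'
from gear import *
find("w2",(.605,.361,.012)); find("w1",(.605,.361,.012))
im,p=snap("w6");print(p);find("w6",(.657,.11,.012))
c=cv2.resize(im[60:260,180:450],(800,592),interpolation=2);cv2.imwrite("pics/w6b.png",cv2.convertScaleAbs(c,alpha=2))
E
```

```text
w2 px [315. 168.] [282 147  71  44 986] xy [0.6101 0.3576] R 0.0362 fill 1.0 rect [0.6176 0.3565] [0.0701 0.0432] 83.7
guess px [318.82181752 155.18688502]
w1 px [219. 100.] [202  81  31  44 269] xy [0.4256 0.1761] R 0.0284 fill 1.0 rect [0.4223 0.1677] [0.0379 0.0531] 68.6
w1 px [173. 134.] [148 116  45  42 305] xy [0.4467 0.0922] R 0.0358 fill 1.0 rect [0.4464 0.0875] [0.0557 0.0561] 88.0
w1 px [147. 186.] [124 141  51  89 485] xy [0.4927 0.0447] R 0.0629 fill 1.0 rect [0.4929 0.0448] [0.121  0.0456] 10.5
w1 px [ 97. 210.] [ 85 185  27  50 254] xy [ 0.4937 -0.0664] R 0.0405 fill 1.0 rect [ 0.4934 -0.0753] [0.0243 0.0807] 88.4
w1 px [  8. 250.] [  0 228  21  43 494] xy [ 0.4848 -0.3996] R 0.0525 fill 1.0 rect [ 0.4833 -0.4016] [0.0888 0.0704] 2.4
guess px [407.79581826 194.05071019]
(array([0.69439996, 0.09678948, 0.12718876]), array([-1.79931422e+02, -3.85523824e-02,  1.62435013e+02]))
w6 px [155.  61.] [ 124   26   65   70 2466] xy [ 0.5073 -0.0206] R 0.0413 fill 1.0 rect [ 0.5067 -0.0204] [0.0809 0.0769] 66.0
w6 px [320. 157.] [297 129  46  51 948] xy [0.6613 0.1114] R 0.0268 fill 1.0 rect [0.6622 0.114 ] [0.0451 0.0503] 72.6
w6 px [213. 194.] [ 187  168   52   53 2071] xy [ 0.6669 -0.0068] R 0.0299 fill 1.0 rect [ 0.6668 -0.0071] [0.0563 0.0586] 25.5
w6 px [135. 220.] [117 203  36  34 937] xy [ 0.6658 -0.1187] R 0.0303 fill 1.0 rect [ 0.6639 -0.1178] [0.057  0.0414] 75.0
w6 px [ 19. 223.] [  6 210  25  24 417] xy [ 0.6    -0.3645] R 0.0419 fill 1.0 rect [ 0.597  -0.3643] [0.0817 0.038 ] 75.8
w6 px [ 69. 230.] [ 58 215  24  35 622] xy [ 0.6487 -0.2407] R 0.0377 fill 1.0 rect [ 0.6439 -0.2411] [0.0389 0.0743] 5.8
guess px [314.01965452 150.49005413]
```

```bash
sed -i 's/def find(f,guess,z=.012,save=None)/def find(f,guess,z=.012,T=.9,S=450)/; s/>.75)&(b.sum(2)<330)/>T)\&(b.sum(2)<S)/' gear.py; python3 - <<'E'
from gear import *
b=cv2.imread("pics/w2.png").astype(int); print(b[159,312:317],b[140,240:243], b[195,300:303])
for T in(.9,1.1): print(T);find("w2",(.605,.361,.012),T=T,S=900)
find("w6",(.657,.11,.012),S=900)
E
```

```text
[[40 60 92]
 [40 59 92]
 [40 58 86]
 [34 51 74]
 [38 48 62]] [[103 145 178]
 [103 145 178]
 [104 145 180]] [[108 151 187]
 [109 152 187]
 [106 149 185]]
0.9
guess px [318.82130192 155.18752525]
1.1
guess px [318.82130192 155.18752525]
w6 px [151.  74.] [ 126   49   53   46 1058] xy [ 0.517  -0.0285] R 0.0348 fill 1.0 rect [ 0.5179 -0.0296] [0.0668 0.0493] 41.5
w6 px [213. 205.] [189 188  47  32 850] xy [ 0.6715 -0.0089] R 0.0269 fill 1.0 rect [ 0.678  -0.0101] [0.0535 0.0328] 79.4
w6 px [136. 220.] [117 203  35  34 764] xy [ 0.6656 -0.1183] R 0.0287 fill 1.0 rect [ 0.666  -0.1177] [0.0387 0.0551] 17.7
w6 px [ 19. 223.] [  7 210  23  23 344] xy [ 0.6017 -0.364 ] R 0.0388 fill 1.0 rect [ 0.5967 -0.3628] [0.0731 0.0361] 75.6
w6 px [ 69. 230.] [ 59 215  22  34 505] xy [ 0.6506 -0.2393] R 0.0365 fill 1.0 rect [ 0.6441 -0.2398] [0.0371 0.0698] 4.8
guess px [314.01912653 150.49071186]
```

View pics/w6b.png

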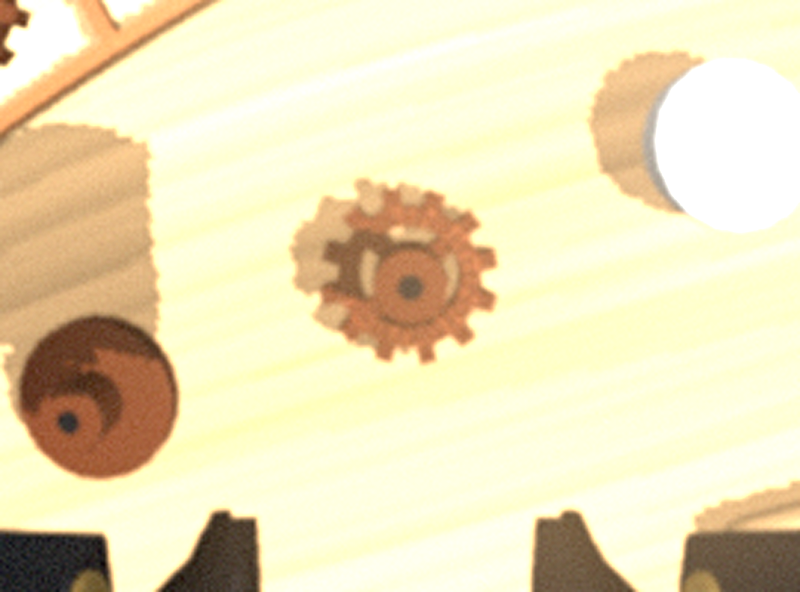

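```bash
python3 - <<'E'
from gear import *
p=np.load("pics/w6.npy");g=[(318.4,156.9)]
print(plane("wrist",g,.04,p),tri(ray("wrist",g,p),ray("scene",[(349,208.6)])))
find("w2",(.605,.361,.012),T=.62,S=280);find("w6",(.657,.11,.012),T=.62,S=280)
Rm=R.from_euler("xyz",p[1],degrees=True).as_matrix()
print((plane("wrist",g,.04,p)[0]-p[0])@Rm)
E
```

```text
[[0.66077565 0.11296357 0.04      ]] [[0.66004597 0.11223962 0.04084179 0.00193608]]
w2 px [318. 155.] [ 280  117   77   76 2765] xy [0.6047 0.3604] R 0.0399 fill 1.0 rect [0.6046 0.3604] [0.0775 0.077 ] 68.0
w2 px [175. 275.] [167 252  20  47 453] xy [0.692  0.1504] R 0.0357 fill 1.0 rect [0.6908 0.1486] [0.0256 0.0707] 60.3
w2 px [451. 275.] [441 252  19  47 429] xy [0.7932 0.4734] R 0.0358 fill 1.0 rect [0.7933 0.4749] [0.0242 0.071 ] 84.8
w2 px [630. 286.] [620 274  20  23 257] xy [1.0225 0.9051] R 0.0502 fill 1.0 rect [1.0179 0.9054] [0.0931 0.0461] 85.5
w2 px [627. 311.] [612 296  28  29 383] xy [1.099 0.92 ] R 0.0717 fill 1.0 rect [1.0972 0.9201] [0.1317 0.06  ] 88.8
w2 px [591. 365.] [578 353  26  27 307] xy [1.2098 0.8439] R 0.057 fill 1.0 rect [1.2222 0.8276] [0.1125 0.0723] 38.0
guess px [318.82130192 155.18752525]
w6 px [150.  65.] [ 104    0   86  134 3849] xy [ 0.5086 -0.029 ] R 0.0753 fill 1.0 rect [ 0.5094 -0.0274] [0.1258 0.0949] 7.9
w6 px [317. 153.] [ 289  124   58   58 1931] xy [0.6603 0.1127] R 0.0298 fill 1.0 rect [0.6603 0.1127] [0.0563 0.0565] 68.3
w6 px [213.
[... 464 characters left out ...]
2411] [0.0403 0.0779] 6.4
w6 px [207. 278.] [201 254  16  48 405] xy [ 0.7602 -0.0525] R 0.0339 fill 1.0 rect [ 0.7596 -0.0536] [0.0193 0.0672] 64.6
w6 px [419. 278.] [411 254  15  48 336] xy [0.8339 0.1819] R 0.0336 fill 1.0 rect [0.8342 0.1831] [0.0179 0.0668] 80.3
w6 px [631. 300.] [619 288  21  24 278] xy [1.1134 0.6556] R 0.0579 fill 1.0 rect [1.1132 0.6556] [0.1003 0.0576] 89.3
w6 px [277. 324.] [ 224  316  120   14 1074] xy [0.8486 0.0079] R 0.0759 fill 1.0 rect [0.8454 0.009 ] [0.1514 0.0198] 72.5
w6 px [599. 353.] [583 339  31  32 415] xy [1.2236 0.5963] R 0.0612 fill 1.0 rect [1.2152 0.5925] [0.0871 0.1089] 1.2
guess px [314.01912653 150.49071186]
[0.03687905 0.00537697 0.08720722]
```

>>> arm_command(
  series="8 1.4 8 0 100;12 2 15 0 100;11 2 22 0 100;6 0 22 0 100;0 0 22 0 100;0 0 18 0 100;0 0 13 0 100;0 0 8 0 100;0 0 5 0 100;0 0 1 0 100;0 0 0 0 100",
)

```text
time_s: 11.95
tool_pos: [0.6619, 0.1141, -0.006]
tool_rot: [180.0, 0.0, 162.5]
force: [-0.0, -0.2, 0.3]
grip_width: 0.0525
grasp_force: 0.0
```

>>> arm_command(
  series="0 0 0 0 160;0 0 0 0 200;0 0 0 0 255;0 0 0 0 255;0 0 0 0 255;0 0 0 0 255;0 0 0 0 255",
)

```text
time_s: 12.53
tool_pos: [0.6615, 0.114, -0.0064]
tool_rot: [-180.0, 0.0, 162.5]
force: [-0.6, -0.4, 2.6]
grip_width: 0.0235
grasp_force: 25.0
```

>>> arm_command(
  series="0 0 -4 0 255;0 0 -12 0 255;0 0 -20 0 255;0 0 -24 0 255;5 -3 -20 0 255;12 -7 -10 0 255;20 -12 0 0 255;24 -14 0 0 255;25 -15 0 0 255;25 -15 0 0 255;20 -12 0 0 255;14 -8 2 0 255;6 -4 10 0 255;2 -1 20 0 255;0 0 20 0 255;0 0 16 0 255;0 0 8 0 255;0 0 4 0 255;0 0 2 0 255;0 0 0 0 255",
)

```text
time_s: 14.2
tool_pos: [0.4887, 0.0736, 0.0019]
tool_rot: [180.0, 0.0, 162.5]
force: [0.5, -0.8, 0.6]
grip_width: 0.0234
grasp_force: 25.0
```

>>> arm_command(
  series="0 0 1 0 255;0 0 0 0 255;0 0 0 0 255",
)

```text
time_s: 14.45
tool_pos: [0.4887, 0.0736, 0.001]
tool_rot: [180.0, 0.1, 162.5]
force: [-0.4, 0.1, -2.1]
grip_width: 0.0234
grasp_force: 25.0
```

>>> arm_command(
  series="0 0 1 0 255;0 0 0 0 255;0 0 0.7 0 255;0 0 0 0 255;0 0 0 0 255",
)

```text
time_s: 14.87
tool_pos: [0.4884, 0.0736, -0.0005]
tool_rot: [180.0, 0.0, 162.5]
force: [-1.3, -0.7, 5.7]
grip_width: 0.0234
grasp_force: 25.0
```

>>> arm_command(
  series="0 0 0 0 100;0 0 0 0 100;0 0 0 0 100;0 0 -6 0 100;0 0 -18 0 100;0 0 -28 0 100;0 0 -30 0 100;-8 -10 -28 0 100;-16 -21 -18 0 100;-22 -30 0 0 100;-24 -33 0 0 100;-24 -33 0 0 100;-24 -33 0 0 100;-24 -33 0 0 100;-24 -33 0 0 100;-24 -33 0 0 100;-24 -33 0 0 100;-22 -30 0 0 100;-20 -26 0 0 100;-14 -16 0 0 100",
)

```text
time_s: 16.53
tool_pos: [0.6353, -0.3595, 0.1264]
tool_rot: [-179.9, -0.0, 162.3]
force: [-0.4, 0.4, 0.2]
grip_width: 0.0525
grasp_force: 0.0
```

>>> arm_command(
  series="-4 -14 0 0 100;0 0 0 0 100;0 0 0 0 100",
)

```text
time_s: 16.78
tool_pos: [0.6347, -0.3696, 0.1264]
tool_rot: [180.0, -0.1, 162.4]
force: [0.2, 0.7, -0.5]
grip_width: 0.0534
grasp_force: 0.0
```

```bash
python3 - <<'E'
from gear import *
im,p=snap("w7");print(p);find("w7",(.60,-.35,.012),T=.62,S=280)
E
```

```text
(array([ 0.6347279 , -0.36962727,  0.12643035]), array([ 1.79979621e+02, -6.33438418e-02,  1.62400987e+02]))
w7 px [244.  54.] [ 218    7   54   92 2464] xy [ 0.4797 -0.3908] R 0.0507 fill 1.0 rect [ 0.4799 -0.3917] [0.099  0.0275] 1.0
w7 px [580. 135.] [ 564  114   36   43 1146] xy [ 0.6677 -0.0069] R 0.0413 fill 1.0 rect [ 0.6676 -0.0071] [0.0799 0.0564] 80.4
w7 px [316. 153.] [ 297  133   40   41 1013] xy [ 0.6006 -0.3546] R 0.0219 fill 1.0 rect [ 0.6007 -0.3542] [0.0389 0.0393] 68.7
w7 px [525. 152.] [509 135  38  35 889] xy [ 0.6652 -0.1125] R 0.0309 fill 1.0 rect [ 0.667  -0.1148] [0.0594 0.0411] 49.3
w7 px [430. 185.] [ 401  142   61   89 2465] xy [ 0.6714 -0.2449] R 0.049 fill 1.0 rect [ 0.669  -0.2486] [0.0373 0.0961] 51.3
w7 px [207. 279.] [201 254  16  48 376] xy [ 0.7    -0.5183] R 0.0342 fill 1.0 rect [ 0.6993 -0.5197] [0.0192 0.0672] 66.1
w7 px [419. 278.] [410 254  16  48 369] xy [ 0.7737 -0.2851] R 0.0337 fill 1.0 rect [ 0.7739 -0.2837] [0.0182 0.067 ] 81.8
w7 px [628. 313.] [615 299  25  28 352] xy [1.0947 0.1981] R 0.0656 fill 1.0 rect [1.0931 0.1981] [0.1181 0.0614] 89.3
w7 px [ 23. 355.] [ 11 338  25  34 259] xy [ 0.7934 -1.1099] R 0.0527 fill 1.0 rect [ 0.7933 -1.111 ] [0.0495 0.0964] 89.8
w7 px [591. 368.] [574 354  33  33 429] xy [1.2125 0.1201] R 0.0658 fill 1.0 rect [1.2039 0.1169] [0.1161 0.0926] 89.9
w7 px [ 28. 381.] [ 16 365  26  33 261] xy [ 0.8819 -1.2045] R 0.0647 fill 1.0 rect [ 0.8819 -1.2081] [0.1145 0.0672] 0.1
guess px [320.82018347 151.23926801]
```

>>> arm_command(
  series="8 1 8 0 100;12 2 15 0 100;11 1.2 22 0 100;6 0 22 0 100;0 0 22 0 100;0 0 18 0 100;0 0 13 0 100;0 0 8 0 100;0 0 5 0 100;0 0 1 0 100;0 0 0 0 100;0 0 0 0 160;0 0 0 0 200;0 0 0 0 255;0 0 0 0 255;0 0 0 0 255;0 0 0 0 255;0 0 0 0 255",
)

```text
time_s: 18.33
tool_pos: [0.6017, -0.3545, -0.0071]
tool_rot: [-180.0, 0.0, 162.5]
force: [0.2, 0.3, 2.1]
grip_width: 0.023
grasp_force: 25.0
```

>>> arm_command(
  series="0 0 -4 0 255;0 0 -12 0 255;0 0 -22 0 255;0 0 -26 0 255;5 8 -22 0 255;12 19 -14 0 255;18 29 0 0 255;20 32 0 0 255;20 32 0 0 255;20 32 0 0 255;20 32 0 0 255;20 32 0 0 255;20 32 0 0 255;20 32 0 0 255;20 32 0 0 255;20 32 0 0 255;20 32 0 0 255;18 29 0 0 255;12 20 0 0 255;8 16 0 0 255",
)

```text
time_s: 20.0
tool_pos: [0.4732, 0.1513, 0.0938]
tool_rot: [179.9, 0.0, 162.6]
force: [1.0, -0.5, 0.0]
grip_width: 0.023
grasp_force: 25.0
```

>>> arm_command(
  series="0 0 0 0 255;0 0 0 0 255",
)

```text
time_s: 20.17
tool_pos: [0.4742, 0.1489, 0.0935]
tool_rot: [180.0, 0.1, 162.6]
force: [0.1, -0.4, -0.3]
grip_width: 0.0235
grasp_force: 25.0
```

>>> arm_command(
  series="0 -2.3 8 0 255;0 0 18 0 255;0 0 22 0 255;0 0 20 0 255;0 0 12 0 255;0 0 7 0 255;0 0 4 0 255;0 0 1 0 255;0 0 0 0 255;0 0 0 0 255",
)

```text
time_s: 21.0
tool_pos: [0.4741, 0.1462, 0.0015]
tool_rot: [179.9, 0.1, 162.5]
force: [1.1, 0.0, 0.2]
grip_width: 0.0232
grasp_force: 25.0
```

>>> arm_command(
  series="0 0 1 0 255;0 0 0 0 255;0 0 0 0 255",
)

```text
time_s: 21.25
tool_pos: [0.4736, 0.1464, 0.0001]
tool_rot: [180.0, 0.0, 162.5]
force: [0.5, -0.2, 0.2]
grip_width: 0.0232
grasp_force: 25.0
```

>>> arm_command(
  series="0 0 1 0 255;0 0 0 0 255;0 0 0 0 255",
)

```text
time_s: 21.5
tool_pos: [0.4735, 0.1464, -0.0012]
tool_rot: [180.0, 0.0, 162.5]
force: [0.5, -1.2, 1.0]
grip_width: 0.0232
grasp_force: 25.0
```

>>> arm_command(
  series="0 0 0.6 0 255;0 0 0 0 255;0 0 0 0 255",
)

```text
time_s: 21.75
tool_pos: [0.4735, 0.1464, -0.0012]
tool_rot: [180.0, 0.0, 162.5]
force: [-1.5, 0.5, 5.6]
grip_width: 0.0231
grasp_force: 25.0
```

>>> arm_command(
  series="0 0 0 0 100;0 0 0 0 100;0 0 0 0 100;0 0 -6 0 100;0 0 -18 0 100;0 0 -28 0 100;0 0 -30 0 100;0 0 -26 0 100;0 0 -18 0 100;0 0 -5 0 100;0 0 0 0 100",
)

```text
time_s: 22.67
tool_pos: [0.4744, 0.1466, 0.1306]
tool_rot: [179.9, 0.1, 162.5]
force: [-0.1, 0.6, -0.8]
grip_width: 0.0527
grasp_force: 0.0
```

```bash
python3 - <<'E'
from gear import *
print(telemetry.get_obs()["tool_pos"],telemetry.get_obs()["qpos"])
print("clock scene z0",plane("scene",[(278,330),(284,345),(297,362),(310,350)],0.)[:,:2])
print("clock top z0",plane("top",[(348,133),(365,136),(385,131),(397,118)],0.)[:,:2],"z.1",plane("top",[(348,125),(365,136),(385,131),(397,118)],.1)[:,:2])
im=cv2.imread("pics/w7.png");p=np.load("pics/w7.npy")
b=cv2.GaussianBlur(im,(3,3),0).astype(np.float32)+4
m=((np.log(b[...,2]/b[...,0])>.62)&(b.sum(2)<280)).astype(np.uint8)
n,l,st,ce=cv2.connectedComponentsWithStats(m)
i=l[185,430] or l[180,430];pts=np.argwhere(l==i)[:,::-1].astype(np.float32)
h=cv2.convexHull(pts)[:,0];print(cv2.approxPolyDP(cv2.convexHull(pts),2.5,True)[:,0].tolist())
q=cv2.approxPolyDP(cv2.convexHull(pts),2.5,True)[:,0]
for z in(0,.032):print(z,plane("wrist",q,z,p)[:,:2].tolist())
E
```

```text
[0.47438149 0.14663301 0.13062192] [-38.43393011   1.59441169  18.60334402 110.00801273  -0.57924135
  68.28750672  52.8533702 ]
clock scene z0 [[ 0.7988851  -0.17996671]
 [ 0.83126891 -0.18629313]
 [ 0.87290625 -0.18344736]
 [ 0.8687571  -0.15025993]]
clock top z0 [[ 0.80279853 -0.05018995]
 [ 0.79137588 -0.10469194]
 [ 0.80659881 -0.1700645 ]
 [ 0.84965889 -0.21127571]] z.1 [[ 0.79364921 -0.04289834]
 [ 0.75836892 -0.09206647]
 [ 0.77234679 -0.15209232]
 [ 0.81188506 -0.18993294]]
[[461.0, 152.0], [427.0, 230.0], [409.0, 225.0], [401.0, 214.0], [433.0, 143.0], [444.0, 143.0]]
0 [[0.6452880117768913, -0.20014681835629958], [0.7222253617833778, -0.25929967380804764], [0.7090816011388662, -0.2791566513459923], [0.69330956949426, -0.2854133365295136], [0.6267760681392027, -0.23131270735699616], [0.6301464384869686, -0.21850500123332242]]
0.032 [[0.6371612996765272, -0.21487089471135248], [0.7063470145442181, -0.2680639484173788], [0.6945275214610318, -0.28592028459166285], [0.6803445624150557, -0.29154659271232874], [0.6205144817908591, -0.24289674054329896], [0.6235452786906664, -0.2313794436269513]]
```

>>> arm_command(
  series="-8 -8 0 0 60;-16 -16 0 0 60;-24 -23 0 0 60;-25 -24.5 0 0 60;-25 -24.5 0 0 60;-25 -24.5 0 0 60;-25 -24.5 0 0 60;-25 -24.5 0 0 60;-25 -24.5 0 0 60;-25 -24.5 0 0 60;-25 -24.5 0 0 60;-25 -24.5 0 0 60;-25 -24.5 0 0 60;-22 -21 0 0 60;-16 -15.5 0 0 60;-8 -8 0 0.06 60;0 0 0 0.12 60;0 0 0 0.12 60;0 0 0 0.057 60;0 0 0 0 60",
)

```text
time_s: 24.33
tool_pos: [0.6984, -0.2794, 0.126]
tool_rot: [-179.8, -0.2, 141.9]
force: [-0.4, 0.2, -0.8]
grip_width: 0.0667
grasp_force: 0.0
```

>>> arm_command(
  series="0 0 0 0 60;0 0 0 0 60",
)

```text
time_s: 24.5
tool_pos: [0.6993, -0.2786, 0.1277]
tool_rot: [-179.9, -0.1, 142.1]
force: [-0.0, 0.1, 1.0]
grip_width: 0.067
grasp_force: 0.0
```

```bash
python3 - <<'E'
from gear import *
im,p=snap("w8")
print(p,telemetry.get_obs()["qpos"])
b=cv2.GaussianBlur(im,(3,3),0).astype(np.float32)+4
m=((np.log(b[...,2]/b[...,0])>.62)&(b.sum(2)<280)).astype(np.uint8)
n,l,st,ce=cv2.connectedComponentsWithStats(m)
g=project([(.666,-.25,.02)],p)[0];print(g)
for i in range(1,n):
  if st[i,4]>600 and np.hypot(*(ce[i]-g))<60:
    pts=np.argwhere(l==i)[:,::-1].astype(np.float32);q=cv2.approxPolyDP(cv2.convexHull(pts),2.5,True)[:,0]
    print(st[i],q.tolist())
    Rm=R.from_euler("xyz",p[1],degrees=True).as_matrix()
    for z in(0,.032):print(z,((plane("wrist",q,z,p)-p[0])@Rm*1e3).round(1)[:,:2].tolist())
cv2.imwrite("pics/w8b.png",cv2.convertScaleAbs(cv2.resize(im[60:260,180:450],(800,592),interpolation=2),alpha=2))
E
```

```text
(array([ 0.69927123, -0.27862168,  0.12766107]), array([-1.79934376e+02, -9.30518578e-02,  1.42094855e+02])) [ -2.45145552  36.42832332  35.69722891  71.42806876 -20.67948646
  78.47868388  83.99911106]
[314.53324316 147.44897362]
[ 302  100   27   96 2332] [[327.0, 101.0], [326.0, 195.0], [304.0, 195.0], [303.0, 102.0]]
0 [[89.6, 14.9], [-9.0, 14.6], [-9.1, -8.8], [88.5, -9.4]]
0.032 [[88.1, 13.6], [-0.7, 13.3], [-0.7, -7.8], [87.1, -8.3]]
```

>>> arm_command(
  series="8 1 8 0 60;12 1.7 16 0 60;13 0 22 0 60;8 0 22 0 60;3 0 22 0 60;0 0 20 0 60;0 0 14 0 60;0 0 9 0 60;0 0 6 0 60;0 0 2.5 0 60;0 0 0 0 60;0 0 0 0 100;0 0 0 0 160;0 0 0 0 200;0 0 0 0 255;0 0 0 0 255;0 0 0 0 255;0 0 0 0 255;0 0 0 0 255",
)

```text
time_s: 26.13
tool_pos: [0.667, -0.2491, -0.0124]
tool_rot: [-180.0, 0.0, 142.0]
force: [-0.2, -0.9, 0.8]
grip_width: 0.0236
grasp_force: 25.0
```

>>> arm_command(
  series="0 0 -4 0 255;0 0 -12 0 255;0 0 -22 0 255;0 0 -26 0 255;8 4 -22 0 255;16 8 -14 0 255;24 13 0 0 255;28 15 0 0 255;30 15.5 0 0 255;30 15.5 0 0 255;30 15.5 0 0 255;30 15.5 0 0 255;30 15.5 0 0 255;30 15.5 0 0 255;30 15.5 0 0 255;30 15.5 0 0 255;30 15.5 0 0 255;30 15.5 0 0 255;28 15 0 0 255;20 11 0 0 255",
)

```text
time_s: 27.8
tool_pos: [0.4675, 0.1891, 0.0888]
tool_rot: [179.9, -0.0, 142.2]
force: [1.1, 0.6, -1.2]
grip_width: 0.0236
grasp_force: 25.0
```

>>> arm_command(
  series="15 8 0 0 255;0 0 0 -0.06 255;0 0 0 -0.12 255;0 0 0 -0.12 255;0 0 0 -0.12 255;0 0 0 -0.12 255;0 0 0 -0.12 255;0 0 0 -0.12 255;0 0 0 -0.06 255;0 0 0 -0.017 255;0 0 0 0 255;0 0 0 0 255",
)

```text
time_s: 28.8
tool_pos: [0.4621, 0.2016, 0.0881]
tool_rot: [180.0, 0.0, -169.0]
force: [0.2, -0.4, -0.8]
grip_width: 0.0237
grasp_force: 25.0
```

```bash
python3 - <<'E'
from gear import *
im,p=snap("w9");print(p,telemetry.get_obs()["qpos"])
B=brown(im);r=fit(B,lambda P:project(P,p),.018);print(r)
t=cams.read_camera("top");cv2.imwrite("pics/top1.png",t);r2=fit(brown(t),lambda P:proj_top(P),.018);print(r2)
a=.194;T=np.array([.487,.078])+.127*np.array([-np.sin(a),np.cos(a)]);print(T)
Rm=R.from_euler("xyz",p[1],degrees=True).as_matrix();print(([*T,p[0][2]]-p[0])@Rm*1e3)
cv2.imwrite("pics/w9b.png",cv2.convertScaleAbs(cv2.resize(im,(800,500)),alpha=1.8))
E
```

```text
(array([0.46214384, 0.20155037, 0.0881012 ]), array([ 1.79977772e+02,  4.27234481e-02, -1.68984050e+02])) [-47.95052596   5.14187102  22.50690717 111.82303744  -2.20976489
  63.40543594  76.50091191]
(array([0.48611365, 0.0795688 , 0.20056791]), np.float32(0.195186))
(array([0.48673755, 0.07845718, 0.19311431]), np.float32(0.18431205))
[0.46251626 0.2026176 ]
[-5.69480302e-01  9.76399884e-01  8.03437062e-04]
```

View pics/w9b.png

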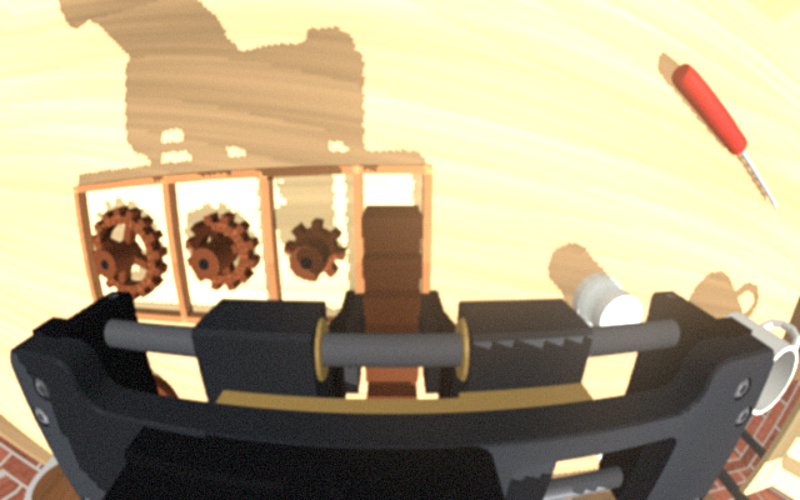

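```bash
python3 - <<'E'
from gear import *
p=np.load("pics/w9.npy")
print(tri(ray("wrist",[(496,246.5)],p),ray("top",[(209,237.5)])),tri(ray("wrist",[(496,246.5)],p),ray("scene",[(381,126)])))
Rm=R.from_euler("xyz",p[1],degrees=True).as_matrix()
print((tri(ray("wrist",[(496,246.5)],p),ray("scene",[(381,126)]))[0,:3]-p[0])@Rm)
E
```

```text
[[0.47084018 0.38360369 0.03626663 0.00629739]] [[0.46769825 0.38505649 0.03881872 0.00318868]]
[-0.04048007  0.17904435  0.04938214]
```

>>> arm_command(
  series="-0.6 1 8 0 255;0 0 18 0 255;0 0 22 0 255;0 0 18 0 255;0 0 12 0 255;0 0 7 0 255;0 0 4 0 255;0 0 2 0 255;0 0 0 0 255;0 0 0 0 255",
)

```text
time_s: 29.73
tool_pos: [0.4629, 0.203, -0.0028]
tool_rot: [180.0, 0.1, -168.9]
force: [-0.3, 0.4, -0.8]
grip_width: 0.0238
grasp_force: 25.0
```

>>> arm_command(
  series="0 0 1 0 255;0 0 0 0 255;0 0 0 0 255",
)

```text
time_s: 29.98
tool_pos: [0.4626, 0.2029, -0.004]
tool_rot: [180.0, 0.0, -168.9]
force: [-0.9, -0.2, -0.1]
grip_width: 0.0238
grasp_force: 25.0
```

>>> arm_command(
  series="0 0 1 0 255;0 0 0 0 255;0 0 0.8 0 255;0 0 0 0 255;0 0 0 0 255",
)

```text
time_s: 30.4
tool_pos: [0.4622, 0.2027, -0.0063]
tool_rot: [-180.0, -0.0, -168.9]
force: [-0.6, -0.2, -1.0]
grip_width: 0.0238
grasp_force: 25.0
```

>>> arm_command(
  series="0 0 0.8 0 255;0 0 0 0 255;0 0 0 0 255",
)

```text
time_s: 30.65
tool_pos: [0.4624, 0.2028, -0.0065]
tool_rot: [180.0, -0.0, -168.9]
force: [-1.3, -0.5, 5.5]
grip_width: 0.0237
grasp_force: 25.0
```

>>> arm_command(
  series="0 0 0 0 140;0 0 0 0 140;0 0 0 0 140;0 0 0 0 140;0 0 -4 0 140;0 0 -12 0 140;0 0 -22 0 140;0 0 -28 0 140;-10 0 -28 0 140;-20 0 -20 0 140;-30 0 -10 0 140;-30 0 0 0 140;-20 0 0 0 140;-10 0 0 0 140;0 0 0 0 140;0 0 0 0 140",
)

```text
time_s: 31.98
tool_pos: [0.5798, 0.2256, 0.1166]
tool_rot: [-180.0, -0.1, -168.9]
force: [-0.7, -0.8, -0.7]
grip_width: 0.0391
grasp_force: 0.0
```

```bash
python3 - <<'E'
from gear import *
im,p=snap("w10");print(p)
r=fit(brown(im),lambda P:project(P,p),.018);print(r)
a=cv2.convertScaleAbs(cv2.resize(im[20:260,60:460],(800,480)),alpha=1.8)
cv2.imwrite("pics/w10b.png",a)
E
```

```text
(array([0.57984212, 0.2255584 , 0.11658308]), array([-1.79966663e+02, -5.43517341e-02, -1.68898196e+02]))
(array([0.48732372, 0.0789848 , 0.19458487]), np.float32(0.2415691))
```

View pics/w10b.png

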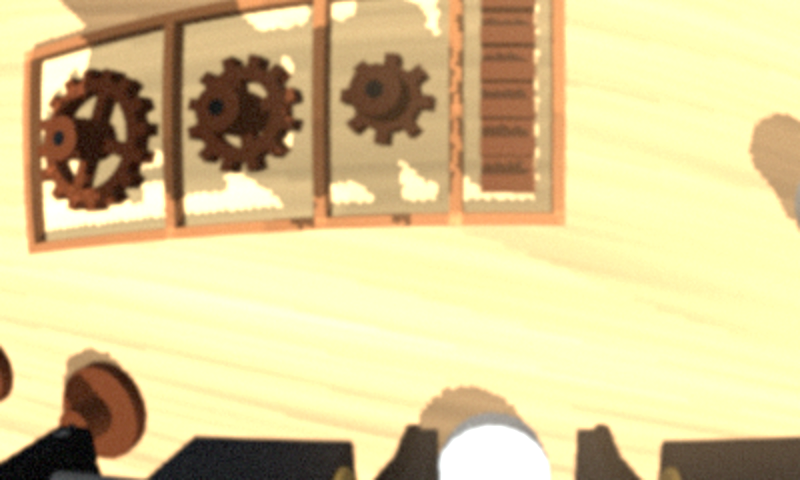

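The picture shows all four parts flat in their own compartments: gears at about (98,138), (245,112) and (388,98), rack at (508,100). The tray fit gives the same pose as before, so the tray has not moved. The gripper is clear of everything.

```bash
python3 -c "
from cell import env
print(env.sign_off())"
```

```text
the job is handed in; nothing more can be done
None
```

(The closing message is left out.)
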